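Recharge the blow-off flask at the bench filling station

TASK

Recharge the aluminium air flask at the filling station. While the cradle is still empty, pull the slide-valve knob fully out into its detent to blow the filling head clear and push it fully home again; then set the flask upright in the sprung ring cradle, press it fully down against the springs, and finish while still holding it down with the gripper. Do not open the valve with the flask in the cradle, and leave the mug and the alcohol bottle where they stand.

Things in the scene. Friction and masses are not known exactly. Their poses are not given: they have to be found in the camera images.
- flask_center (a point): Centre, half-way up, of the loose air flask: upright plain aluminium cylinder 56 mm in diameter with a sloping shoulder and a grey ribbed round cap, 168 mm tall, about 0.3 kg. From here the foot is 84 mm down, the straight body ends at +24 mm, the cap (34 mm in diameter) spans +46 to +84 mm. z up along its axis. It stands on the bench's pale middle strip, 6 mm below the dark surface.
- flask: The same flask; origin at the centre of its flat foot (rim bevelled 3.5 mm), z axis up.
- ring_seat (a point): Centre of the ledge in the sprung ring cradle on which the flask's foot stands; moves with the ring; z up. Black ring in a metal band, 93 mm outside; socket 60 mm in diameter, 10 mm deep, then a bevel opening to 71 mm at the ring's top, 16 mm above here. Three ears slide on posts 54 mm from the axis, their nuts ending 30 mm above here. About 70 mm above the bench when up.
- spring_ring (a joint): How far the ring is pressed down, m: 0 up, 0.014 on its bottom stop. Its springs take about 7 N to start and 15 N at the bottom (the weights of ring and flask, some 4 N, help); it rises again when let go. The flask's weight alone does not lower it.
- knob_center (a point): Centre of the round black knob of the slide valve; moves with it. Knob 26 mm in diameter, 21 mm long, on an 11 mm stem, 60 mm above the bench; 14 mm of bare stem behind it when home. x axis along the level spindle into the valve: push home along +x, pull out along -x.
- slide_knob (a joint): Slide valve travel, m: 0 fully home (shut), 0.030 fully out (open). A spring detent holds it at either end: about 7 N along the spindle starts it, less and less towards half-way, where it snaps over to the other end.
- station: Filling station screwed to the bench: 160 x 262 mm grey ground plate, 12 mm thick, origin at the centre of its underside; x from its front (knob side) to its back, y to the left. The cradle stands on its right part (y = -68 mm), the valve block, 46 mm wide and 84 mm tall with a small pressure gauge behind on top to 132 mm, on its left (y = +75 mm).
- alcohol_bottle: Bystander: loose white square plastic dispenser bottle with a blue neck, 60 x 60 x 138 mm; origin at the centre of its underside.
- tea_mug: Bystander: loose dotted ceramic mug, 92 mm across, 127 mm over its handle, 93 mm tall; origin at the centre of its underside.
Not all that is in view belongs to the job. There is more than one size of the flask; the job needs the largest.

How it is judged:
On the way, in this order (a step that is already met when the one before it is completed fails the run):
1. the valve knob is pulled fully out into its detent while the cradle is empty (value of joint slide_knob above 0.026 m and horizontal distance between flask_center and ring_seat above 0.07 m), for 0.2 s.
2. the valve knob is pushed fully home again (value of joint slide_knob below 0.003 m), for 0.2 s.
3. the flask's foot stands in the ring's socket, upright (horizontal distance between flask_center and ring_seat below 0.006 m and z of flask_center in the frame of ring_seat below 0.088 m and angle between flask_center's own z axis and vertical below 0.1 rad), for 0.1 s.
At the end, for the whole second after the job is handed in: Flask upright in the ring socket (axes within 6 mm, foot within 3 mm of the seat, tilt under 0.1 rad, at rest), ring pressed at least 11 of its 14 mm, fingers still on the flask with over 3 N, valve knob within 3 mm of home (value of joint spring_ring above 0.011 m and value of joint slide_knob below 0.003 m and horizontal distance between flask_center and ring_seat below 0.006 m and z of flask_center in the frame of ring_seat between 0.08 and 0.087 m and angle between flask_center's own z axis and vertical below 0.1 rad and linear speed of flask below 0.02 m/s and contact force between the fingers and flask above 3 N); the arm keeps its last pose, push and grip.
It fails at once if the valve is opened with the flask in or over the cradle (value of joint slide_knob above 0.01 m and horizontal distance between flask_center and ring_seat below 0.05 m).
It fails at once if the alcohol bottle is moved or knocked over (distance of alcohol_bottle from where it was at the start of the episode above 0.03 m or angle between alcohol_bottle's own z axis and vertical above 0.5 rad).
It fails at once if the mug is moved or knocked over (distance of tea_mug from where it was at the start of the episode above 0.03 m or angle between tea_mug's own z axis and vertical above 0.5 rad).
It also fails if it takes over 58 s, if anything falls off the work surface, if the arm or the gripper's body presses on something with over 40 N, if the wrist force passes 120 N, or if a joint passes its speed limit or range.

ROBOT

A 7-joint arm with a two-finger parallel gripper is mounted at the origin on the work surface; the furniture and walls round the work are solid. World frame = base frame: x ahead of the robot, y to its left, z up, the work surface at z = 0. Lengths are in m, angles in rad, forces in N, time in s.
With the tool pointing down it reaches from about 0.425 to 0.875 m from the base axis. Payload 4.7 kg.
Tool frame: the origin (TCP) lies midway between the tips of the shut fingers; the grasp point (between the pads) lies 19 mm behind it; x points along the fingers, y is the direction in which the jaws open and shut, and the axes are right-handed (so a half turn about x gives the same grasp; the last joint's range is limited). The gripper opens to 87 mm and grips with 3 to 60 N. Pads are 19 mm wide; open, the fingers measure 117 mm over their backs; the gripper's body (75 mm by 190 mm) begins 51 mm behind the grasp point.
Start: joints at [-1.105, 0.321, -0.07, 1.45, 0.023, 1.371, -0.057], TCP at [0.284, 0.585, 0.223] pointing down, gripper open.
Joint ranges: [-2.86, 2.86], [-0.3, 2.09], [-1.38, 1.24], [0.06, 2.45], [-1.56, 4.7], [0.09, 2.05], [-2.69, 2.69]. Speed limits (rad/s): [2.57, 2.57, 3.14, 3.14, 3.14, 3.14, 3.14].

INTERFACE

Orientations are given as a rotation vector (axis times angle).
In Python, from bench import ctrl gives the robot as it stands. The module is installed in compiled form; this text tells all that it offers.
- The arm moves only by the shell command python3 -m jog 'ROWS' [FORCE]. ROWS is JSON, a list of rows, each an object with "rot": the turn, a rotation vector about the tool's x, y, z in units of 5 degrees (1.0 is 5 degrees), a list of three; "travel": the shift along the tool's x, y, z in units of 0.3 m (1.0 is 0.3 m), a list of three; "jaw": the closure, from -1 (fully open) to 1 (shut), so that 0 is half open. In form: [{"rot": [ax, ay, az], "travel": [tx, ty, tz], "jaw": jaw}, ...]. A call has 1 to 8 rows; each row shifts and turns the commanded pose from where the row before left it, along the tool's axes as they then stand; what a row does not reach is not made up. A row lasts 1/10 s, in which the tool goes at most 50 mm and 8.59 degrees, less where a joint would pass 70% of its speed; a pose out of reach is approached as far as the arm can. A call with a number of a shift or a turn outside -1 to 1 is refused whole. A call with a gripper value outside its range is refused whole. The fingers move at their own pace and stop on an object; FORCE is the grip in N (left out, the last holds). Time passes only in rows, so rows that do not move let the fingers close. It gives the time, the measured TCP pose, the force and the opening at its end, in the units of the state.
- ctrl.get_state(): the state, without advancing time (a new reading comes with each control period).
- ctrl.get_image(name): name is "scene" or "top" or "wrist"; returns the picture (420x560x3 uint8, red, green, blue); there is no depth.
- ctrl.camera_model(name): a dict with "mtx" (3x3 intrinsics, pixels), "extrinsics" (4x4, takes a point from world to camera coordinates); the wrist camera has in their place "hand_eye" (4x4, takes a point from camera to tool coordinates, whose origin is the TCP and whose axes are the tool frame's). Camera axes: x right, y up, looking along -z (the intrinsics and any distortion apply to the point x, -y, -z); pixel columns grow to the right and rows downward; lengths in m; the calibration is good to about 2 mm. A picture is of the moment at which its call begins: read the wrist's pose just before it. camera_model takes no time and is no camera call.
- ctrl.close_job(): hands the job in, once; it reports no verdict.
The state is a dict: "time": time; "joint_positions": joint angles; "qd": joint speeds; "joint_torque": joint torques, N m; "position": TCP position; "tool_rot": TCP orientation; "ft_force": force on the tool from outside, world axes, zero at the start; "torque": the same for the moment, N m; "grip_width": opening from 0.0 (shut) to 1.0 (fully open).
Only numpy, scipy, OpenCV 4.12 (cv2) and the standard library are available. Lean on these libraries where they do the work, as an engineer would, in place of code of your own. Each camera call takes 0.05 s, during which the arm holds its last target.

## Working session

There is one attempt and no reset: what is moved stays moved. The work goes in short steps, Python scripts to look and compute and a shell command to move; the robot and the scene stay as the last step left them, time stands still between calls to the robot, and variables do not carry over. Pictures are saved under pics/ and viewed, and the job is handed in when it is done.

```bash
mkdir -p pics; ls; python3 - <<'E'
from bench import ctrl
import cv2
s=ctrl.get_state();print({k:(v if not hasattr(v,'tolist') else v.tolist()) for k,v in s.items()})
for n in ("scene","top","wrist"):
    im=ctrl.get_image(n);cv2.imwrite(f"pics/{n}0.png",im[:,:,::-1]);m=ctrl.camera_model(n);print(n,m)
E
```

```text
pics
{'time': 0.0, 'joint_positions': [-1.1048803484266791, 0.3218147407350551, -0.07008489975497681, 1.451640614919223, 0.022616263142761606, 1.370799386178039, -0.056894183210673396], 'qd': [0.00017407097343481763, 0.0015975057503001253, -0.0009423488830902051, 0.0018493119123931833, -0.00033841461038103417, -0.0013684876397160198, -0.00017842176736717393], 'joint_torque': [-9.251816209143726e-05, -49.12903547286987, -0.4039381630718708, -31.253535747528076, -0.0638991454616189, 0.04350431263446808, 0.00016148583654285176], 'position': [0.28360462215607807, 0.5842671119791061, 0.22148414399021155], 'tool_rot': [0.3528299827172789, 1.5419175022023732, -0.35575548872008855], 'ft_force': [0.5182138387036068, -0.24697305894709737, -1.0291475177575977], 'torque': [-0.003719783913936146, 0.006259628861568761, 0.00036352055219483455], 'grip_width': 0.9984072750493249}
scene {'mtx': array([[401.85861542,   0.        , 279.2602925 ],
       [  0.        , 401.85861542, 209.06353013],
       [  0.        ,   0.        ,   1.        ]]), 'extrinsics': array([[ 0.66830537, -0.7435565 , -0.0221
[... 454 characters left out ...]
[ 0.99313915,  0.00955297,  0.11654775, -0.51946036],
       [-0.11671059,  0.01876502,  0.99298868, -1.02325621],
       [ 0.        ,  0.        ,  0.        ,  1.        ]])}
wrist {'mtx': array([[376.52006976,   0.        , 283.73045584],
       [  0.        , 376.52006976, 213.63397889],
       [  0.        ,   0.        ,   1.        ]]), 'hand_eye': array([[-8.09156001e-04,  2.69570149e-01, -9.62980415e-01,
        -1.61900525e-01],
       [ 9.99999361e-01,  9.78938520e-04, -5.66224268e-04,
         4.23890998e-04],
       [ 7.90061463e-04, -9.62980258e-01, -2.69570768e-01,
        -7.34579774e-02],
       [ 0.00000000e+00,  0.00000000e+00,  0.00000000e+00,
         1.00000000e+00]])}
```

View pics/scene0.png

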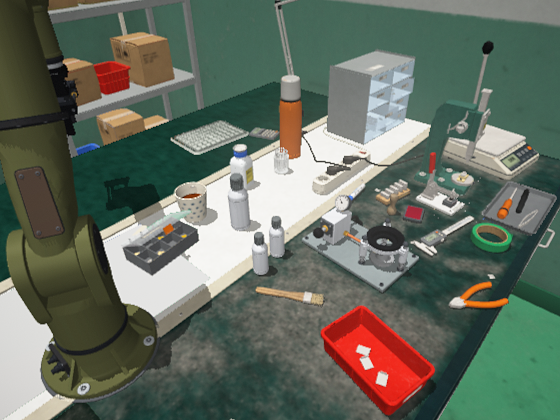

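View pics/top0.png

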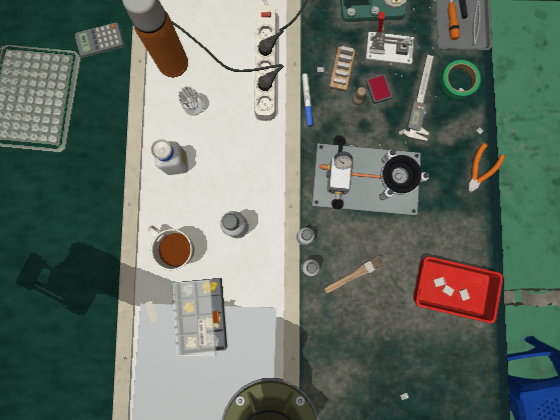

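View pics/wrist0.png

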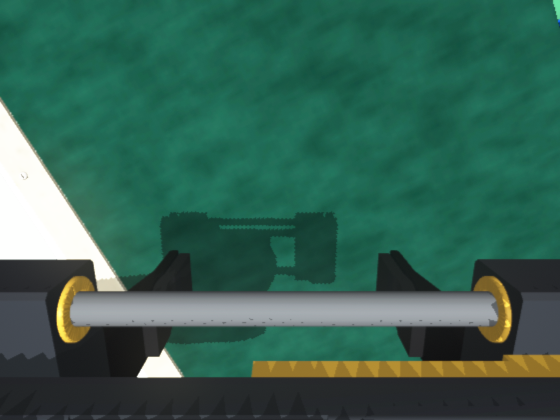

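```bash
cat > h.py <<'E'
import numpy as np, cv2
from bench import ctrl
from scipy.spatial.transform import Rotation as R
def ray(n,px,st=None):
    m=ctrl.camera_model(n)
    if 'extrinsics' in m: T=np.linalg.inv(m['extrinsics'])
    else:
        P=np.eye(4);P[:3,:3]=R.from_rotvec(st['tool_rot']).as_matrix();P[:3,3]=st['position'];T=P@m['hand_eye']
    k=m['mtx'];d=np.array([(px[0]-k[0,2])/k[0,0],-(px[1]-k[1,2])/k[1,1],-1.])
    return T[:3,3],T[:3,:3]@(d/np.linalg.norm(d))
def onz(n,px,z,st=None):
    o,d=ray(n,px,st);return o+d*(z-o[2])/d[2]
def tri(*rs):
    A=0;b=0
    for o,d in rs:
        M=np.eye(3)-np.outer(d,d);A=A+M;b=b+M@o
    p=np.linalg.solve(A,b);return p,[np.linalg.norm(np.cross(d,p-o)) for o,d in rs]
def proj(n,p,st=None):
    m=ctrl.camera_model(n)
    if 'extrinsics' in m: E=np.array(m['extrinsics'])
    else:
        P=np.eye(4);P[:3,:3]=R.from_rotvec(st['tool_rot']).as_matrix();P[:3,3]=st['position'];E=np.linalg.inv(P@m['hand_eye'])
    c=E[:3,:3]@np.array(p)+E[:3,3];k=m['mtx']
    return (k[0,0]*c[0]/-c[2]+k[0,2], k[1,1]*-c[1]/-c[2]+k[1,2])
E
python3 - <<'E'
import cv2
a=cv2.imread('pics/top0.png');b=cv2.imread('pics/scene0.png')
cv2.imwrite('pics/c1.png',cv2.resize(a[125:225,295:435],None,fx=5.6,fy=5.6,interpolation=cv2.INTER_CUBIC))
cv2.imwrite('pics/c2.png',cv2.resize(b[190:290,295:425],None,fx=6,fy=6,interpolation=cv2.INTER_CUBIC))
x=cv2.resize(a[195:285,195:325],None,fx=3,fy=3,interpolation=cv2.INTER_CUBIC)
y=cv2.resize(b[140:280,170:300],None,fx=3,fy=3,interpolation=cv2.INTER_CUBIC)
import numpy as np
c=np.zeros((420,780,3),np.uint8);c[:270,:390]=x;c[:,390:]=y;cv2.imwrite('pics/c3.png',c)
E
```

```text
(no output)
```

View pics/c1.png

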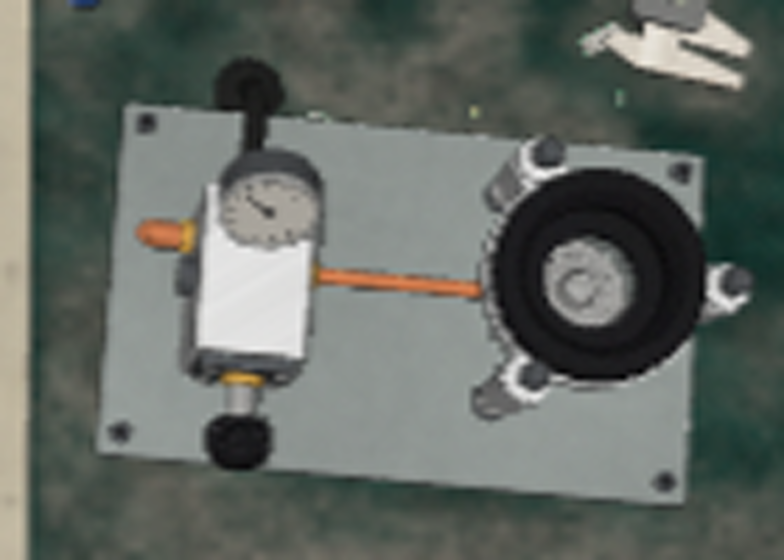

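View pics/c2.png

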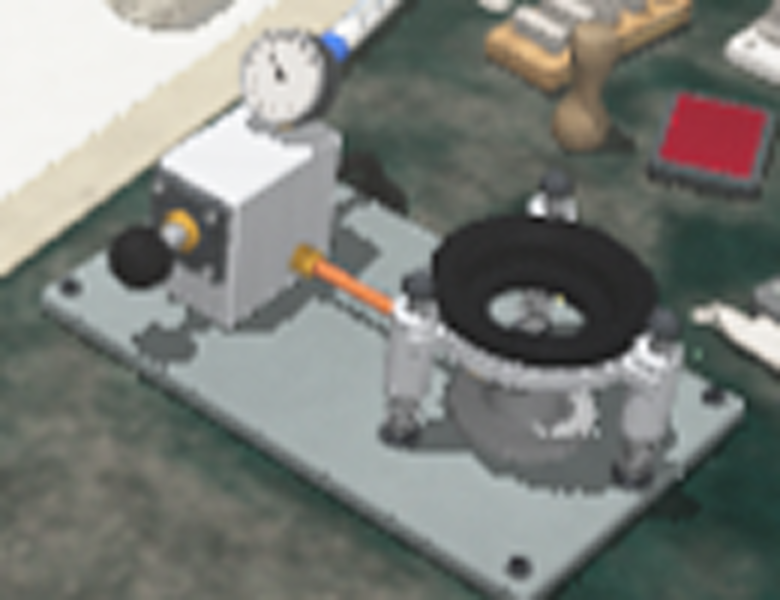

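View pics/c3.png

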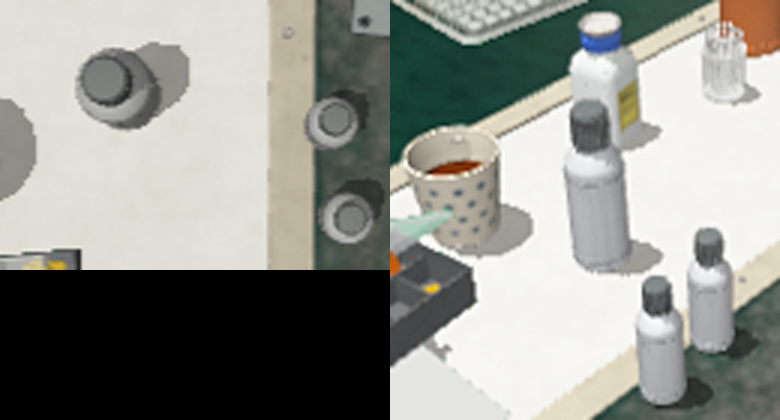

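```bash
python3 - <<'E'
from h import *
np.set_printoptions(precision=4,suppress=True)
c=lambda x,y:((x+.5)/5.6-.5+295,(y+.5)/5.6-.5+125)
C=[onz('top',c(*p),0.012) for p in [(128,103),(705,157),(685,503),(98,453)]]
for p in C: print(p)
C=np.array(C);print('len',np.linalg.norm(C-np.roll(C,-1,0),axis=1),'ctr',C.mean(0))
yv=(C[0]-C[1]+C[3]-C[2]);xv=(C[0]-C[3]+C[1]-C[2]);print('yaw',np.degrees(np.arctan2(-yv[0],yv[1])),np.degrees(np.arctan2(xv[1],xv[0])))
print('ring top',onz('top',c(599,275),.086)[:2], 'scene', onz('scene',(295+545/6,190+287/6),.086))
print('knob top',onz('top',c(239,442),.060)[:2],'scene',onz('scene',(295+141/6,190+258/6),.06))
print('flask top',onz('top',(230,221.5),.162),'scene',onz('scene',(236,175.5),.162))
print('mug',onz('top',(173,250),.08),'bottle',onz('top',(169,150),.13),'gauge',onz('top',c(270,210),.13))
E
```

```text
[ 0.6858 -0.1125  0.012 ]
[ 0.6642 -0.3719  0.012 ]
[ 0.508  -0.3587  0.012 ]
[ 0.5277 -0.0993  0.012 ]
len [0.2603 0.1568 0.2602 0.1586] ctr [ 0.5964 -0.2356  0.012 ]
yaw -4.548941614676978 -4.815228470770516
ring top [ 0.595  -0.3021] scene [ 0.5908 -0.3097  0.086 ]
knob top [ 0.527  -0.1554] scene [ 0.5273 -0.1574  0.06  ]
flask top [0.4737 0.084  0.162 ] scene [0.4758 0.0818 0.162 ]
mug [0.4146 0.221  0.08  ] bottle [0.6337 0.226  0.13  ] gauge [ 0.611  -0.1592  0.13  ]
```

```bash
cat >> h.py <<'E'
def goto(p,yaw=None,zdir=None):
    """print travel (tool axes, units of .3m) and total rot (units of 5deg) to pose: tool x down, tool y along world yaw"""
    s=ctrl.get_state();M=R.from_rotvec(s['tool_rot']).as_matrix()
    np.set_printoptions(precision=4,suppress=True)
    if yaw is not None:
        best=None
        for k in (0,np.pi):
            y=np.array([np.cos(yaw+k),np.sin(yaw+k),0]);x=np.array([0,0,-1.]);T=np.c_[x,y,np.cross(x,y)]
            rv=R.from_matrix(M.T@T).as_rotvec()
            if best is None or np.linalg.norm(rv)<np.linalg.norm(best): best=rv
        print('rot units',best/np.radians(5))
    d=np.array(p)-s['position'];print('world d mm',d*1e3,'tool travel units (current axes)',M.T@d/.3)
    print('t',s['time'],'pos',s['position'],'F',s['ft_force'],'w',s['grip_width'],'q',np.array(s['joint_positions']))
E
python3 - <<'E'
from h import *
s=ctrl.get_state();M=R.from_rotvec(s['tool_rot']).as_matrix();print(np.round(M,3))
goto([.5,-.155,.22],np.radians(85.3))
E
```

```text
[[-0.001  0.437  0.9  ]
 [-0.001  0.9   -0.437]
 [-1.    -0.001  0.   ]]
rot units [-4.2367 -0.0021  0.0168]
world d mm [ 216.3697 -739.4003   -1.7108] tool travel units (current axes) [ 0.0086 -1.9026  1.7248]
t 0.15 pos [0.2836 0.5844 0.2217] F [-0.8738 -0.3213 -0.0892] w 0.9993059138588113 q [-1.1049  0.3217 -0.0701  1.4514  0.0226  1.3708 -0.0569]
```

```bash
python3 -m jog '[{"rot":[-1,0,0],"travel":[0,0,0],"jaw":-1},{"rot":[-1,0,0],"travel":[0,0,0],"jaw":-1},{"rot":[-1,0,0],"travel":[0,0,0.1],"jaw":-1},{"rot":[-1,0,0],"travel":[0,0,0.15],"jaw":-1},{"rot":[-0.24,0,0],"travel":[0,0,0.16],"jaw":-1}]'
python3 - <<'E'
from h import *
goto([.4737,.083,.24],np.radians(85.3))
E
```

```text
time: 0.65
position: [0.4046, 0.5631, 0.2227]
tool_rot: [0.06, 1.57, -0.06]
ft_force: [-0.6, 0.7, 0.5]
grip_width: 1.003
rot units [ 0.0592 -0.0043 -0.0003]
world d mm [  69.0573 -480.1372   17.3007] tool travel units (current axes) [-0.0578 -1.5781  0.3524]
t 0.65 pos [0.4046 0.5631 0.2227] F [-0.59    0.7423  0.4739] w 1.0027682871081478 q [-0.9405  0.4137 -0.0631  1.3267  0.0254  1.4022  0.4913]
```

```bash
python3 -m jog '[{"rot":[0,0,0],"travel":[-0.03,-0.12,0.09],"jaw":-1},{"rot":[0,0,0],"travel":[-0.03,-0.14,0.08],"jaw":-1},{"rot":[0,0,0],"travel":[0,-0.155,0.04],"jaw":-1},{"rot":[0,0,0],"travel":[0,-0.158,0.03],"jaw":-1},{"rot":[0,0,0],"travel":[0,-0.158,0.03],"jaw":-1},{"rot":[0,0,0],"travel":[0,-0.158,0.02],"jaw":-1},{"rot":[0,0,0],"travel":[0,-0.158,0.02],"jaw":-1},{"rot":[0,0,0],"travel":[0,-0.158,0.02],"jaw":-1}]'
python3 -m jog '[{"rot":[0,0,0],"travel":[0,-0.158,0.01],"jaw":-1},{"rot":[0,0,0],"travel":[0,-0.15,0.01],"jaw":-1},{"rot":[0,0,0],"travel":[0,-0.06,0],"jaw":-1},{"rot":[0,0,0],"travel":[0,0,0],"jaw":-1}]'
python3 - <<'E'
from h import *
goto([.527,-.155,.2],np.radians(85.3))
im=ctrl.get_image('wrist');cv2.imwrite('pics/w1.png',im[:,:,::-1])
E
```

```text
time: 1.45
position: [0.4734, 0.1927, 0.2404]
tool_rot: [0.064, 1.57, -0.064]
ft_force: [0.3, -0.2, -0.2]
grip_width: 1.001
time: 1.85
position: [0.4707, 0.0807, 0.2407]
tool_rot: [0.069, 1.569, -0.069]
ft_force: [0.4, -0.6, -0.2]
grip_width: 1.004
rot units [-0.0682  0.0037  0.0015]
world d mm [  56.323  -235.6684  -40.7194] tool travel units (current axes) [ 0.1359 -0.766   0.256 ]
t 1.85 pos [0.4707 0.0807 0.2407] F [ 0.3881 -0.6371 -0.2248] w 1.0041819869974955 q [-0.4588 -0.0634  0.2239  1.8423  0.0146  1.3608  1.2444]
```

View pics/w1.png

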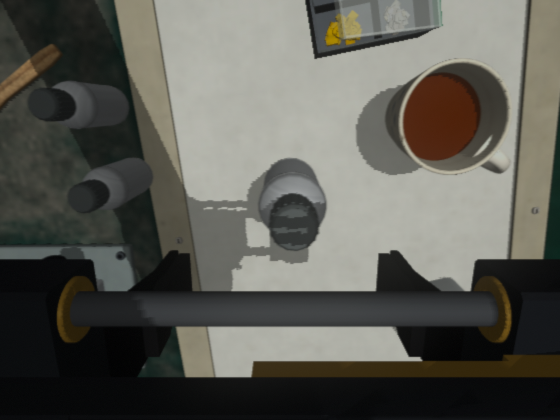

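```bash
python3 - <<'E'
from h import *
s=ctrl.get_state()
im=cv2.imread('pics/w1.png')
cv2.imwrite('pics/w1c.png',cv2.resize(im[140:270,230:360],None,fx=4.5,fy=4.5,interpolation=cv2.INTER_CUBIC))
for px in [(294,225),(294,222)]: print(onz('wrist',px,.162,s))
for p in ([.4737,.083,.162],[.4737,.083,.124],[.4737,.083,-.006]): print(proj('wrist',p,s))
E
```

```text
[0.47327951 0.09053119 0.162     ]
[0.47118768 0.09069466 0.162     ]
(np.float64(282.8414341702801), np.float64(226.5178257186667))
(np.float64(282.86712199066517), np.float64(211.50756641742143))
(np.float64(282.9206650595106), np.float64(180.2205465337796))
```

View pics/w1c.png

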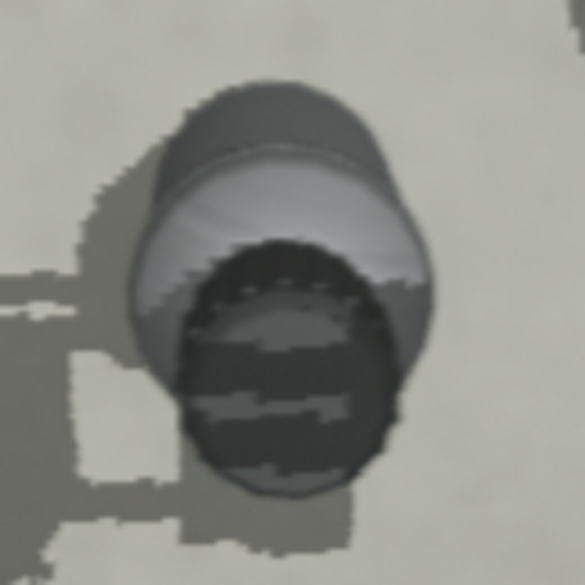

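```bash
python3 -m jog '[{"rot":[0,0,0],"travel":[0,-0.14,0.05],"jaw":-1},{"rot":[0,0,0],"travel":[0,-0.15,0.05],"jaw":-1},{"rot":[0,0,0],"travel":[0,-0.15,0.05],"jaw":-1},{"rot":[0,0,0],"travel":[0,-0.15,0.05],"jaw":-1},{"rot":[0,0,0],"travel":[0,-0.12,0.03],"jaw":-1},{"rot":[0,0,0],"travel":[0,-0.05,0],"jaw":-1},{"rot":[0,0,0],"travel":[0,0,0],"jaw":-1}]'
python3 - <<'E'
from h import *
goto([.527,-.155,.2],np.radians(85.3))
im=ctrl.get_image('wrist');cv2.imwrite('pics/w2.png',im[:,:,::-1])
E
```

```text
time: 2.6
position: [0.5211, -0.1498, 0.2402]
tool_rot: [0.066, 1.57, -0.067]
ft_force: [-0.2, -0.0, 0.9]
grip_width: 1.0
rot units [-0.0256 -0.0068  0.0099]
world d mm [  5.8941  -5.2345 -40.1573] tool travel units (current axes) [ 0.1339 -0.0156  0.0211]
t 2.6 pos [ 0.5211 -0.1498  0.2402] F [-0.1959 -0.0138  0.9133] w 1.0000164450998388 q [-0.2207  0.0803  0.4801  1.7104 -0.0369  1.3605  1.7523]
```

View pics/w2.png

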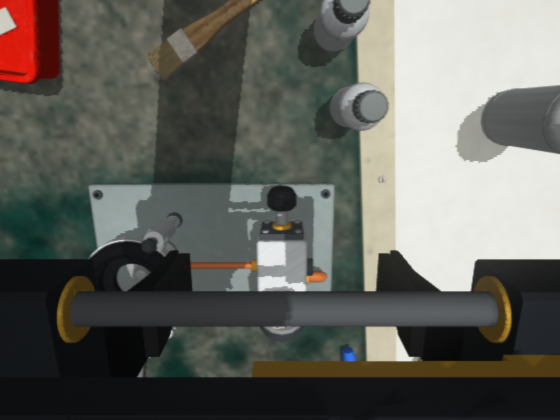

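```bash
python3 - <<'E'
from h import *
s=ctrl.get_state()
im=cv2.imread('pics/w2.png')
cv2.imwrite('pics/w2c.png',cv2.resize(im[170:290,80:345],None,fx=3,fy=3,interpolation=cv2.INTER_CUBIC))
print(onz('wrist',(282,199),.06,s))
for px in [(91,185),(335,184)]: print(onz('wrist',px,.012,s))
E
```

```text
[ 0.52946733 -0.14908739  0.06      ]
[ 0.50920389 -0.34925251  0.012     ]
[ 0.5292761  -0.09322793  0.012     ]
```

View pics/w2c.png

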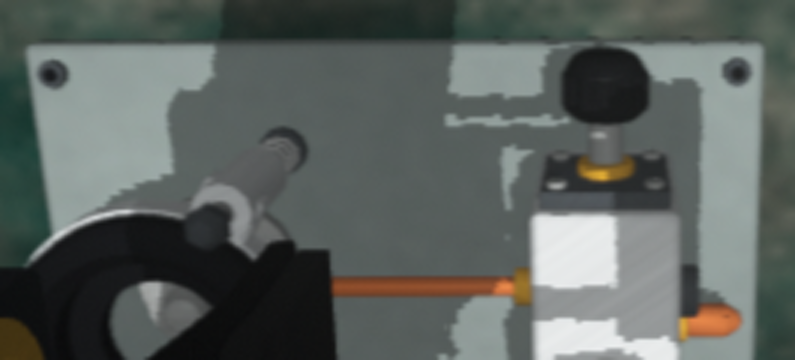

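```bash
python3 -m jog '[{"rot":[0,0,0],"travel":[0.12,-0.007,0.008],"jaw":-1},{"rot":[0,0,0],"travel":[0.14,0,0.008],"jaw":-1},{"rot":[0,0,0],"travel":[0.1,0,0],"jaw":-1},{"rot":[0,0,0],"travel":[0.04,0,0],"jaw":-1},{"rot":[0,0,0],"travel":[0,0,0],"jaw":-1}]'
python3 - <<'E'
from h import *
goto([.527,-.155,.041],np.radians(85.3))
s=ctrl.get_state()
for y in (-.155,-.149): print(proj('wrist',[.527,y,.06],s))
im=ctrl.get_image('wrist');cv2.imwrite('pics/w3.png',im[:,:,::-1])
im=ctrl.get_image('scene');cv2.imwrite('pics/s3.png',im[:,:,::-1])
E
```

```text
time: 3.15
position: [0.5248, -0.1485, 0.119]
tool_rot: [0.063, 1.573, -0.061]
ft_force: [1.4, 0.5, 0.1]
grip_width: 1.0
rot units [ 0.0385 -0.0381 -0.0105]
world d mm [  2.1602  -6.4893 -78.0375] tool travel units (current axes) [ 0.2601 -0.0212  0.0097]
t 3.15 pos [ 0.5248 -0.1485  0.119 ] F [1.4061 0.4519 0.094 ] w 0.99951933392441 q [-0.2015  0.1871  0.4763  1.854  -0.0949  1.1261  1.801 ]
(np.float64(272.8551269351532), np.float64(235.82144188751562))
(np.float64(282.5078935849998), np.float64(235.08654906455752))
```

View pics/w3.png

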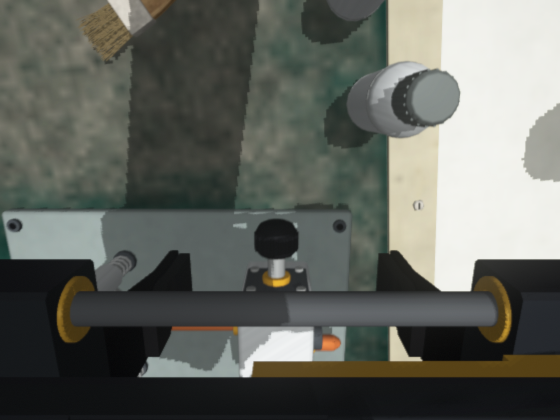

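View pics/s3.png

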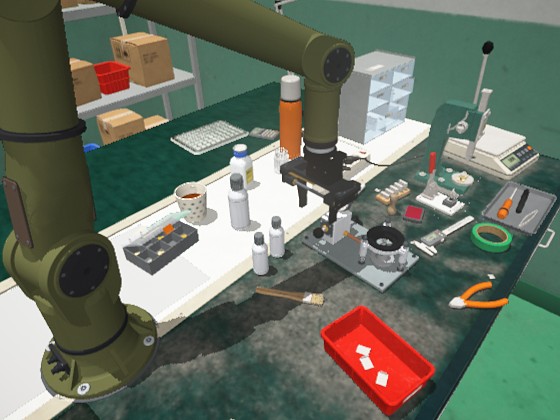

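```bash
python3 -m jog '[{"rot":[0,0,0],"travel":[0.06,-0.019,0.008],"jaw":-1},{"rot":[0,0,0],"travel":[0.1,0,0],"jaw":-1},{"rot":[0,0,0],"travel":[0.08,0,0],"jaw":-1},{"rot":[0,0,0],"travel":[0.02,0,0],"jaw":-1},{"rot":[0,0,0],"travel":[0,0,0],"jaw":-1}]'
python3 - <<'E'
from h import *
goto([.527,-.1545,.041],np.radians(85.3))
s=ctrl.get_state()
print(proj('wrist',[.527,-.155,.06],s))
im=ctrl.get_image('wrist');cv2.imwrite('pics/w4.png',im[:,:,::-1])
E
```

```text
time: 3.75
position: [0.5281, -0.1568, 0.0434]
tool_rot: [0.064, 1.569, -0.064]
ft_force: [-0.2, -0.1, 1.0]
grip_width: 1.004
rot units [ 0.0071  0.0093 -0.0011]
world d mm [-1.0657  2.3087 -2.3623] tool travel units (current axes) [ 0.0079  0.0074 -0.0042]
t 3.75 pos [ 0.5281 -0.1568  0.0434] F [-0.2228 -0.1245  0.9986] w 1.0043711608548342 q [-0.1693  0.2895  0.4678  1.9105 -0.1564  0.9761  1.859 ]
(np.float64(287.0363152585254), np.float64(285.1292905735888))
```

View pics/w4.png

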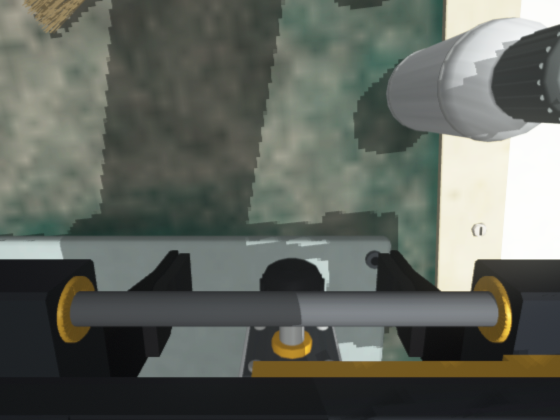

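```bash
python3 -m jog '[{"rot":[0,0,0],"travel":[0.006,0.009,-0.003],"jaw":-1},{"rot":[0,0,0],"travel":[0,0,0],"jaw":0},{"rot":[0,0,0],"travel":[0,0,0],"jaw":1},{"rot":[0,0,0],"travel":[0,0,0],"jaw":1},{"rot":[0,0,0],"travel":[0,0,0],"jaw":1},{"rot":[0,0,0],"travel":[0,0,0],"jaw":1},{"rot":[0,0,0],"travel":[0,0,0],"jaw":1}]' 10
python3 -c "
from h import *
goto([.5,-.153,.041],np.radians(85.3))"
```

```text
time: 4.5
position: [0.5267, -0.1543, 0.0407]
tool_rot: [0.064, 1.57, -0.064]
ft_force: [-0.4, -0.4, 0.1]
grip_width: 0.539
rot units [ 0.0023  0.0001 -0.0001]
world d mm [-26.6979   1.2657   0.2545] tool travel units (current axes) [-0.0008 -0.0031 -0.089 ]
t 4.5 pos [ 0.5267 -0.1543  0.0407] F [-0.3881 -0.4112  0.1262] w 0.5390866187294256 q [-0.1728  0.2895  0.4666  1.9166 -0.1563  0.9707  1.8547]
```

```bash
python3 -m jog '[{"rot":[0,0,0],"travel":[0,0,0],"jaw":1},{"rot":[0,0,0],"travel":[0,0,0],"jaw":1},{"rot":[0,0,0],"travel":[0,0,0],"jaw":1},{"rot":[0,0,0],"travel":[0,0,0],"jaw":1},{"rot":[0,0,0],"travel":[0,0,0],"jaw":1},{"rot":[0,0,0],"travel":[0,0,0],"jaw":1}]'
python3 -m jog '[{"rot":[0,0,0],"travel":[0,0,0],"jaw":1},{"rot":[0,0,0],"travel":[0,0,0],"jaw":1}]' 35
```

```text
time: 5.1
position: [0.5268, -0.1533, 0.0407]
tool_rot: [0.065, 1.57, -0.063]
ft_force: [0.3, 4.4, 0.6]
grip_width: 0.292
time: 5.3
position: [0.5268, -0.1533, 0.0407]
tool_rot: [0.065, 1.57, -0.063]
ft_force: [-0.2, 4.7, 0.6]
grip_width: 0.286
```

```bash
python3 -m jog '[{"rot":[0,0,0],"travel":[0,0,-0.015],"jaw":1},{"rot":[0,0,0],"travel":[0,0,-0.018],"jaw":1},{"rot":[0,0,0],"travel":[0,0,-0.018],"jaw":1},{"rot":[0,0,0],"travel":[0,0,-0.018],"jaw":1},{"rot":[0,0,0],"travel":[0,0,-0.018],"jaw":1},{"rot":[0,0,0],"travel":[0,0,-0.017],"jaw":1},{"rot":[0,0,0],"travel":[0,0,0],"jaw":1},{"rot":[0,0,0],"travel":[0,0,0],"jaw":1}]'
python3 - <<'E'
from h import *
goto([.527,-.155,.041],np.radians(85.3))
for n in('wrist','top'):
  im=ctrl.get_image(n);cv2.imwrite(f'pics/{n}5.png',im[:,:,::-1])
E
```

```text
time: 6.1
position: [0.4968, -0.1509, 0.0407]
tool_rot: [0.064, 1.567, -0.063]
ft_force: [3.1, 5.0, -3.8]
grip_width: 0.29
rot units [ 0.0092  0.0312 -0.0074]
world d mm [30.182  -4.1162  0.2663] tool travel units (current axes) [-0.0006 -0.0055  0.1014]
t 6.1 pos [ 0.4968 -0.1509  0.0407] F [ 3.1421  4.9522 -3.8238] w 0.29042329040245235 q [-0.1842  0.2266  0.4739  1.9895 -0.1277  0.951   1.8431]
```

View pics/wrist5.png

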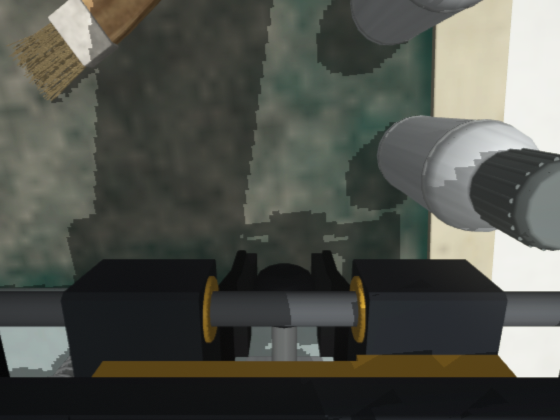

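```bash
python3 -m jog '[{"rot":[0,0,0],"travel":[0,0,-0.007],"jaw":1},{"rot":[0,0,0],"travel":[0,0,0],"jaw":1},{"rot":[0,0,0],"travel":[0,0,0],"jaw":1}]'
```

```text
time: 6.5
position: [0.4968, -0.1509, 0.0408]
tool_rot: [0.063, 1.563, -0.064]
ft_force: [9.4, 3.3, -9.7]
grip_width: 0.286
```

```bash
python3 -m jog '[{"rot":[0,0,0],"travel":[0,0,0.018],"jaw":1},{"rot":[0,0,0],"travel":[0,0,0.019],"jaw":1},{"rot":[0,0,0],"travel":[0,0,0.019],"jaw":1},{"rot":[0,0,0],"travel":[0,0,0.019],"jaw":1},{"rot":[0,0,0],"travel":[0,0,0.019],"jaw":1},{"rot":[0,0,0],"travel":[0,0,0.018],"jaw":1},{"rot":[0,0,0],"travel":[0,0,0.006],"jaw":1},{"rot":[0,0,0],"travel":[0,0,0],"jaw":1}]'
python3 -m jog '[{"rot":[0,0,0],"travel":[0,0,0.004],"jaw":1},{"rot":[0,0,0],"travel":[0,0,0],"jaw":1},{"rot":[0,0,0],"travel":[0,0,0],"jaw":1}]'
```

```text
time: 7.3
position: [0.5268, -0.1533, 0.0406]
tool_rot: [0.066, 1.575, -0.062]
ft_force: [-4.9, 6.5, 6.3]
grip_width: 0.289
time: 7.6
position: [0.5267, -0.1533, 0.0406]
tool_rot: [0.066, 1.577, -0.062]
ft_force: [-9.5, 6.8, 9.6]
grip_width: 0.285
```

```bash
python3 -m jog '[{"rot":[0,0,0],"travel":[0,0,-0.009],"jaw":1},{"rot":[0,0,0],"travel":[0,0,0],"jaw":-1},{"rot":[0,0,0],"travel":[0,0,0],"jaw":-1},{"rot":[0,0,0],"travel":[0,0,0],"jaw":-1},{"rot":[0,0,0],"travel":[0,0,0],"jaw":-1},{"rot":[0,0,0],"travel":[0,0,0],"jaw":-1},{"rot":[0,0,0],"travel":[0,0,0],"jaw":-1},{"rot":[0,0,0],"travel":[0,0,0],"jaw":-1}]'
python3 -m jog '[{"rot":[0,0,0],"travel":[-0.05,0,0],"jaw":-1},{"rot":[0,0,0],"travel":[-0.1,0,0],"jaw":-1},{"rot":[0,0,0],"travel":[-0.15,0,0],"jaw":-1},{"rot":[0,0,0],"travel":[-0.16,0,0],"jaw":-1},{"rot":[0,0,0],"travel":[-0.15,0,0],"jaw":-1},{"rot":[0,0,0],"travel":[-0.05,0,0],"jaw":-1},{"rot":[0,0,0],"travel":[0,0,0],"jaw":-1}]'
python3 - <<'E'
from h import *
goto([.592,-.3035,.26],np.radians(85.3))
s=ctrl.get_state()
im=ctrl.get_image('wrist');cv2.imwrite('pics/w6.png',im[:,:,::-1])
print(proj('wrist',[.527,-.154,.06],s))
im=ctrl.get_image('scene');cv2.imwrite('pics/s6.png',cv2.resize(im[130:290,215:425,::-1],None,fx=3.5,fy=3.5,interpolation=cv2.INTER_CUBIC))
E
```

```text
time: 8.4
position: [0.5273, -0.1543, 0.0408]
tool_rot: [0.064, 1.57, -0.064]
ft_force: [0.1, 0.6, 0.3]
grip_width: 0.84
time: 9.1
position: [0.5289, -0.1549, 0.2425]
tool_rot: [0.064, 1.563, -0.064]
ft_force: [-0.2, -0.2, -0.7]
grip_width: 1.0
rot units [ 0.001   0.0755 -0.0002]
world d mm [  63.0993 -148.6242   17.4943] tool travel units (current axes) [-0.0567 -0.4765  0.2506]
t 9.1 pos [ 0.5289 -0.1549  0.2425] F [-0.2092 -0.1651 -0.7075] w 1.0003666442341395 q [-0.22    0.0947  0.492   1.6926 -0.047   1.3593  1.7686]
(np.float64(283.9569116150826), np.float64(186.3717058933895))
```

View pics/w6.png

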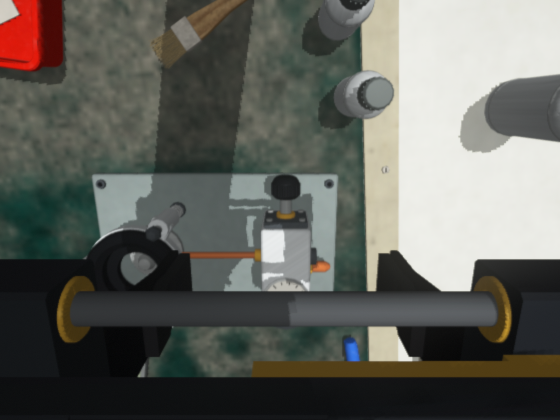

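View pics/s6.png

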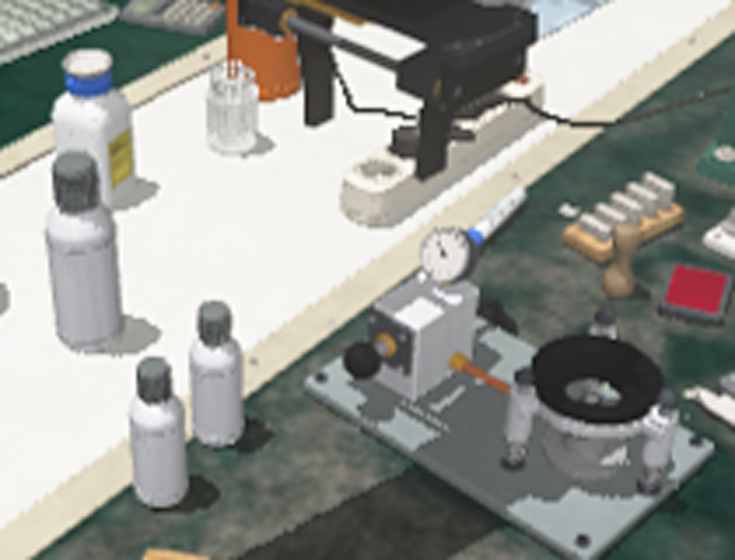

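```bash
python3 -m jog '[{"rot":[0,0.04,0],"travel":[-0.03,-0.1,0.05],"jaw":-1},{"rot":[0,0.03,0],"travel":[-0.03,-0.13,0.07],"jaw":-1},{"rot":[0,0,0],"travel":[0,-0.13,0.07],"jaw":-1},{"rot":[0,0,0],"travel":[0,-0.09,0.05],"jaw":-1},{"rot":[0,0,0],"travel":[0,-0.025,0.01],"jaw":-1},{"rot":[0,0,0],"travel":[0,0,0],"jaw":-1},{"rot":[0,0,0],"travel":[0,0,0],"jaw":-1},{"rot":[0,0,0],"travel":[0,0,0],"jaw":-1}]'
python3 - <<'E'
from h import *
goto([.592,-.3035,.26],np.radians(85.3))
s=ctrl.get_state()
im=ctrl.get_image('wrist')[:,:,::-1];cv2.imwrite('pics/w7.png',im)
print(proj('wrist',[.592,-.3035,.086],s))
cv2.imwrite('pics/w7c.png',cv2.resize(im[100:280,200:360],None,fx=3.3,fy=3.3,interpolation=cv2.INTER_CUBIC))
E
```

```text
time: 10.0
position: [0.5905, -0.3004, 0.2561]
tool_rot: [0.064, 1.576, -0.061]
ft_force: [-0.6, 0.7, -0.6]
grip_width: 1.0
rot units [ 0.0274 -0.0757 -0.0192]
world d mm [ 1.5336 -3.1383  3.9266] tool travel units (current axes) [-0.0131 -0.01    0.0058]
t 10.0 pos [ 0.5905 -0.3004  0.2561] F [-0.6198  0.6579 -0.6075] w 1.0002278901574657 q [ 0.0016  0.3732  0.5787  1.3786 -0.2006  1.4554  2.064 ]
(np.float64(279.5452688310282), np.float64(195.72530074801736))
```

View pics/w7c.png

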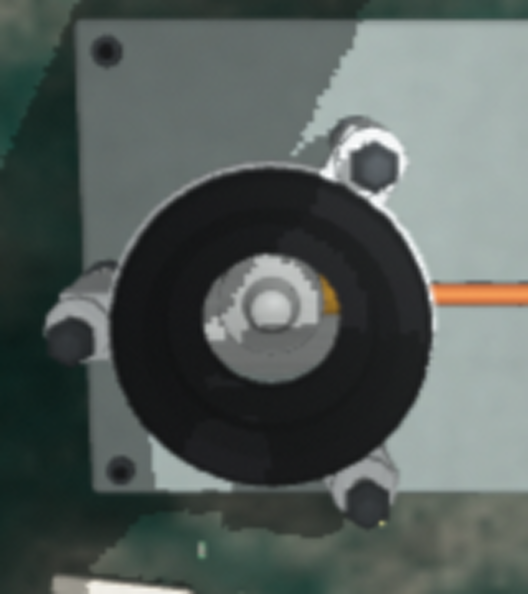

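```bash
python3 - <<'E'
from h import *
s=ctrl.get_state();np.set_printoptions(precision=4,suppress=True)
print(s['position'],s['tool_rot'],s['qd'],onz('wrist',(282.3,198.9),.086,s))
E
python3 -m jog '[{"rot":[0,0,0],"travel":[0.1,-0.005,0.005],"jaw":-1},{"rot":[0,0,0],"travel":[0.12,0,0],"jaw":-1},{"rot":[0,0,0],"travel":[0.03,0,0],"jaw":-1},{"rot":[0,0,0],"travel":[0,0,0],"jaw":-1},{"rot":[0,0,0],"travel":[0,0,0],"jaw":-1},{"rot":[0,0,0],"travel":[0,0,0],"jaw":-1},{"rot":[0,0,0],"travel":[0,0,0],"jaw":-1}]'
python3 - <<'E'
from h import *
goto([.592,-.3035,.26],np.radians(85.3))
s=ctrl.get_state()
im=ctrl.get_image('wrist')[:,:,::-1];cv2.imwrite('pics/w8.png',im)
print(s['tool_rot'],proj('wrist',[.592,-.3035,.086],s))
E
```

```text
[ 0.5906 -0.3005  0.2564] [ 0.0639  1.5759 -0.0613] [ 0.0003 -0.004   0.0027 -0.0076  0.0008  0.0009  0.0009] [ 0.5954 -0.3015  0.086 ]
time: 10.75
position: [0.5922, -0.3044, 0.1832]
tool_rot: [0.064, 1.573, -0.065]
ft_force: [-0.4, 0.3, -0.2]
grip_width: 1.0
rot units [ 0.0037 -0.0384  0.0084]
world d mm [-0.1617  0.9483 76.7522] tool travel units (current axes) [-0.2558  0.0029 -0.0017]
t 10.75 pos [ 0.5922 -0.3044  0.1832] F [-0.3821  0.3385 -0.1945] w 1.0002814822877284 q [ 0.0083  0.412   0.5673  1.477  -0.2218  1.3202  2.0823]
[ 0.0637  1.5732 -0.0647] (np.float64(284.53939792365236), np.float64(214.6898685134574))
```

View pics/w8.png

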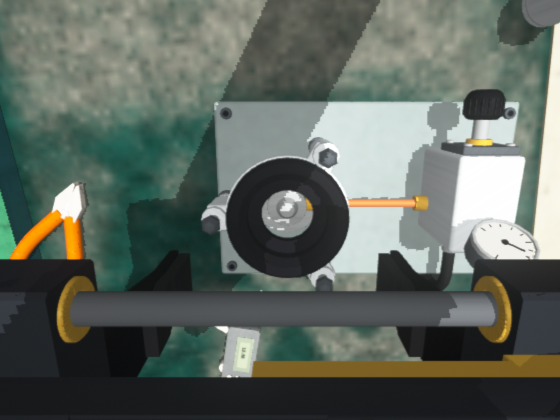

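```bash
python3 - <<'E'
from h import *
s=ctrl.get_state();np.set_printoptions(precision=4,suppress=True)
im=cv2.imread('pics/w8.png');g=im.max(2)
m=(g<55).astype(np.uint8);m[:150]=0;m[284:]=0;m[:,:222]=0;m[:,356:]=0
m=cv2.morphologyEx(m,cv2.MORPH_OPEN,np.ones((7,7)))
cs,_=cv2.findContours(m,cv2.RETR_EXTERNAL,cv2.CHAIN_APPROX_NONE)
c=max(cs,key=cv2.contourArea);h=cv2.convexHull(c);e=cv2.fitEllipse(h);print(e,cv2.boundingRect(c))
print(onz('wrist',e[0],.086,s))
cv2.ellipse(im,e,(0,0,255),1);cv2.imwrite('pics/w8e.png',cv2.resize(im[140:290,210:370],None,fx=3.5,fy=3.5))
E
```

```text
((286.91192626953125, 217.9657440185547), (118.76210021972656, 121.25479125976562), 90.12644958496094) (227, 159, 121, 118)
[ 0.5943 -0.3019  0.086 ]
```

View pics/w8e.png

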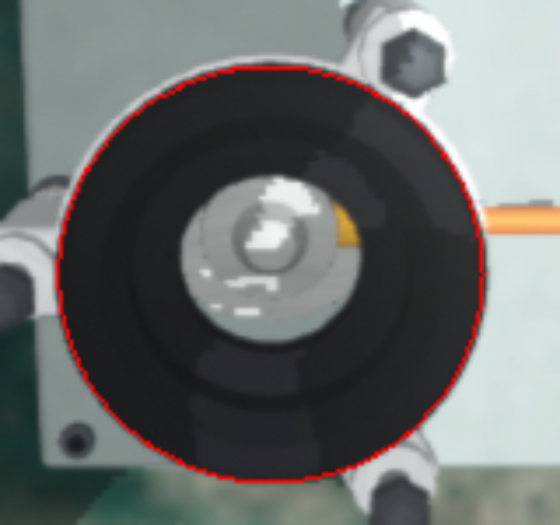

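```bash
python3 -m jog '[{"rot":[0,0,0],"travel":[-0.1,0,0],"jaw":-1},{"rot":[0,0,0],"travel":[-0.1,0.08,-0.04],"jaw":-1},{"rot":[0,0,0],"travel":[0,0.14,-0.06],"jaw":-1},{"rot":[0,0,0],"travel":[0,0.15,-0.06],"jaw":-1},{"rot":[0,0,0],"travel":[0,0.15,-0.06],"jaw":-1},{"rot":[0,0,0],"travel":[0,0.15,-0.06],"jaw":-1},{"rot":[0,0,0],"travel":[0,0.15,-0.06],"jaw":-1},{"rot":[0,0,0],"travel":[0,0.15,-0.06],"jaw":-1}]'
python3 -m jog '[{"rot":[0,0,0],"travel":[0,0.15,-0.06],"jaw":-1},{"rot":[0,0,0],"travel":[0,0.1,-0.04],"jaw":-1},{"rot":[0,0,0],"travel":[0,0.04,0],"jaw":-1},{"rot":[0,0,0],"travel":[0,0,0],"jaw":-1},{"rot":[0,0,0],"travel":[0,0,0],"jaw":-1},{"rot":[0,0,0],"travel":[0,0,0],"jaw":-1},{"rot":[0,0,0],"travel":[0,0,0],"jaw":-1}]'
python3 - <<'E'
from h import *
goto([.4737,.085,.26],np.radians(85.3))
s=ctrl.get_state()
im=ctrl.get_image('wrist')[:,:,::-1];cv2.imwrite('pics/w9.png',im)
print(proj('wrist',[.4737,.085,.162],s))
cv2.imwrite('pics/w9c.png',cv2.resize(im[110:280,180:380],None,fx=3.5,fy=3.5,interpolation=cv2.INTER_CUBIC))
E
```

```text
time: 11.6
position: [0.4954, -0.0026, 0.2432]
tool_rot: [0.065, 1.574, -0.064]
ft_force: [0.8, 0.4, 0.0]
grip_width: 1.0
time: 12.3
position: [0.4735, 0.0832, 0.2424]
tool_rot: [0.067, 1.576, -0.067]
ft_force: [0.8, 0.1, -0.0]
grip_width: 1.0
rot units [-0.0324 -0.0691  0.0026]
world d mm [ 0.1505  1.7714 17.6395] tool travel units (current axes) [-0.0588  0.0059 -0.0004]
t 12.3 pos [0.4735 0.0832 0.2424] F [ 0.8434  0.1084 -0.0178] w 0.9998963676221797 q [-0.5169 -0.0545  0.2793  1.8301  0.0136  1.3697  1.2452]
(np.float64(285.79374700873836), np.float64(222.10300767121996))
```

View pics/w9c.png

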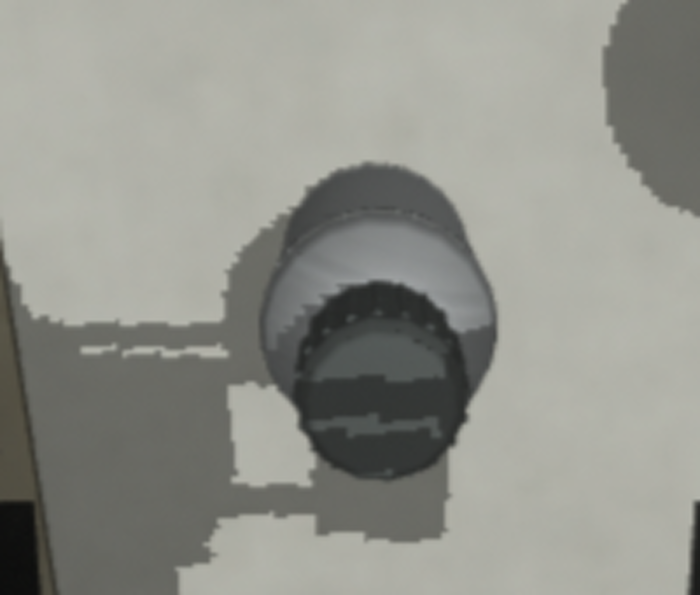

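```bash
python3 -m jog '[{"rot":[0,-0.07,0],"travel":[0.06,0.012,0.003],"jaw":-1},{"rot":[0,0,0],"travel":[0.11,0,0],"jaw":-1},{"rot":[0,0,0],"travel":[0.11,0,0],"jaw":-1},{"rot":[0,0,0],"travel":[0.08,0,0],"jaw":-1},{"rot":[0,0,0],"travel":[0.03,0,0],"jaw":-1},{"rot":[0,0,0],"travel":[0,0,0],"jaw":-1},{"rot":[0,0,0],"travel":[0,0,0],"jaw":-1}]'
python3 - <<'E'
from h import *
goto([.4745,.087,.125],np.radians(85.3))
s=ctrl.get_state()
im=ctrl.get_image('wrist')[:,:,::-1];cv2.imwrite('pics/w10.png',im)
im=ctrl.get_image('scene')[:,:,::-1];cv2.imwrite('pics/s10.png',cv2.resize(im[100:290,150:350],None,fx=3,fy=3))
E
```

```text
time: 13.05
position: [0.4751, 0.0885, 0.1265]
tool_rot: [0.065, 1.568, -0.064]
ft_force: [-0.3, 0.3, -0.6]
grip_width: 1.0
rot units [-0.002   0.0192 -0.0074]
world d mm [-0.6314 -1.4671 -1.5141] tool travel units (current axes) [ 0.005  -0.005  -0.0017]
t 13.05 pos [0.4751 0.0885 0.1265] F [-0.327   0.2556 -0.608 ] w 1.000359765473005 q [-0.514   0.0337  0.2812  1.9858 -0.0105  1.1217  1.2602]
```

View pics/w10.png

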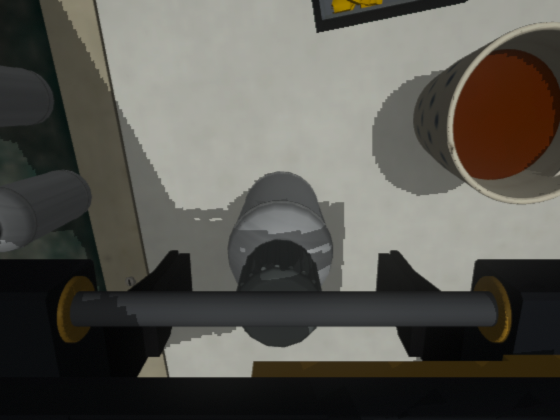

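View pics/s10.png

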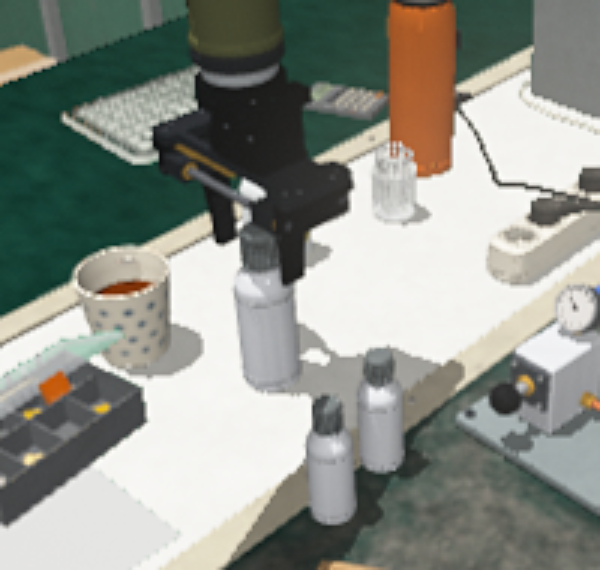

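```bash
python3 - <<'E'
from h import *
s=ctrl.get_state();p=s['position'].copy() if hasattr(s['position'],'copy') else s['position']
p=np.array(p);p[2]=.162
for d in(0,.005,-.005,.017,-.017): print(d,proj('wrist',p+[d,0,0],s))
E
python3 -m jog '[{"rot":[0,0,0],"travel":[0.003,-0.006,0],"jaw":-1},{"rot":[0,0,0],"travel":[0,0,0],"jaw":1},{"rot":[0,0,0],"travel":[0,0,0],"jaw":1},{"rot":[0,0,0],"travel":[0,0,0],"jaw":1},{"rot":[0,0,0],"travel":[0,0,0],"jaw":1},{"rot":[0,0,0],"travel":[0,0,0],"jaw":1},{"rot":[0,0,0],"travel":[0,0,0],"jaw":1},{"rot":[0,0,0],"travel":[0,0,0],"jaw":1}]' 10
python3 -m jog '[{"rot":[0,0,0],"travel":[0,0,0],"jaw":1},{"rot":[0,0,0],"travel":[0,0,0],"jaw":1},{"rot":[0,0,0],"travel":[0,0,0],"jaw":1}]'
```

```text
0 (np.float64(283.0443820730286), np.float64(310.3683103583058))
0.005 (np.float64(284.13739599351635), np.float64(322.0468167387975))
-0.005 (np.float64(281.93024711788644), np.float64(298.46413243479685))
0.017 (np.float64(286.67796961918907), np.float64(349.192038534591))
-0.017 (np.float64(279.16639901166997), np.float64(268.9332937710433))
time: 13.95
position: [0.474, 0.0867, 0.1244]
tool_rot: [0.064, 1.57, -0.064]
ft_force: [-0.2, -0.3, -0.2]
grip_width: 0.444
time: 14.25
position: [0.474, 0.0866, 0.1244]
tool_rot: [0.064, 1.57, -0.064]
ft_force: [-0.5, -1.1, 0.2]
grip_width: 0.387
```

```bash
python3 -m jog '[{"rot":[0,0,0],"travel":[0,0,0],"jaw":1},{"rot":[0,0,0],"travel":[0,0,0],"jaw":1},{"rot":[0,0,0],"travel":[0,0,0],"jaw":1},{"rot":[0,0,0],"travel":[-0.03,0,0],"jaw":1},{"rot":[0,0,0],"travel":[-0.08,0,0],"jaw":1},{"rot":[0,0,0],"travel":[-0.1,0,0],"jaw":1},{"rot":[0,0,0],"travel":[-0.12,0,0],"jaw":1},{"rot":[0,0,0],"travel":[-0.12,0,0],"jaw":1}]' 45
python3 -m jog '[{"rot":[0,0,0],"travel":[-0.07,0,0],"jaw":1},{"rot":[0,0,0],"travel":[-0.02,0,0],"jaw":1},{"rot":[0,0,0],"travel":[0,0,0],"jaw":1},{"rot":[0,0,0],"travel":[0,0,0],"jaw":1}]'
python3 - <<'E'
from h import *
goto([.5945,-.3018,.285],np.radians(85.3))
im=ctrl.get_image('scene')[:,:,::-1];cv2.imwrite('pics/s11.png',cv2.resize(im[80:290,150:400],None,fx=2.8,fy=2.8))
E
```

```text
time: 15.05
position: [0.4733, 0.0866, 0.2606]
tool_rot: [0.064, 1.571, -0.064]
ft_force: [0.5, 0.9, -3.8]
grip_width: 0.379
time: 15.45
position: [0.4732, 0.0865, 0.2848]
tool_rot: [0.064, 1.572, -0.065]
ft_force: [0.4, -0.0, -4.0]
grip_width: 0.377
rot units [ 0.0031 -0.0298  0.0118]
world d mm [ 121.3495 -388.2865    0.1974] tool travel units (current axes) [-0.0007 -1.2569  0.5088]
t 15.45 pos [0.4732 0.0865 0.2848] F [ 0.4156 -0.0285 -4.0292] w 0.37731029479725475 q [-0.524  -0.0726  0.2733  1.7626  0.0198  1.4517  1.2352]
```

View pics/s11.png

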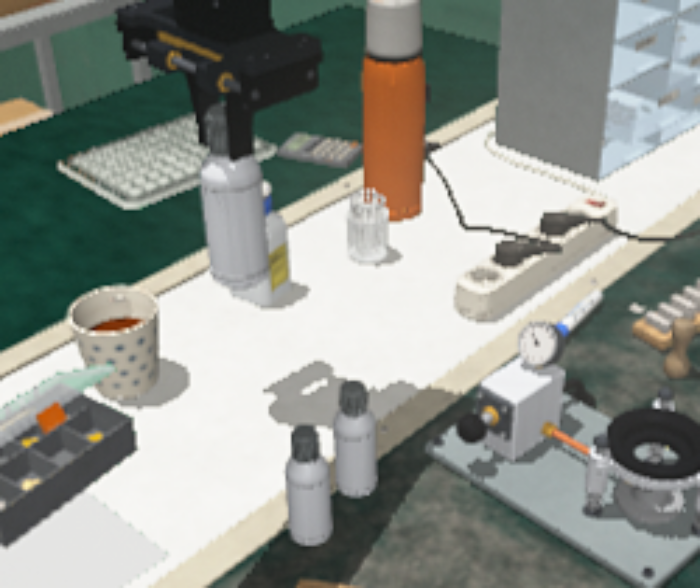

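```bash
python3 -m jog '[{"rot":[0,0,0],"travel":[-0.01,-0.05,0.02],"jaw":1},{"rot":[0,0,0],"travel":[-0.01,-0.1,0.04],"jaw":1},{"rot":[0,0,0],"travel":[-0.01,-0.13,0.05],"jaw":1},{"rot":[0,0,0],"travel":[0,-0.13,0.05],"jaw":1},{"rot":[0,0,0],"travel":[0,-0.13,0.05],"jaw":1},{"rot":[0,0,0],"travel":[0,-0.13,0.05],"jaw":1},{"rot":[0,0,0],"travel":[0,-0.13,0.06],"jaw":1},{"rot":[0,0,0],"travel":[0,-0.13,0.06],"jaw":1}]'
python3 -m jog '[{"rot":[0,0,0],"travel":[0,-0.13,0.05],"jaw":1},{"rot":[0,0,0],"travel":[0,-0.1,0.04],"jaw":1},{"rot":[0,0,0],"travel":[0,-0.06,0.03],"jaw":1},{"rot":[0,0,0],"travel":[0,-0.03,0.01],"jaw":1},{"rot":[0,0,0],"travel":[0,0,0],"jaw":1},{"rot":[0,0,0],"travel":[0,0,0],"jaw":1},{"rot":[0,0,0],"travel":[0,0,0],"jaw":1},{"rot":[0,0,0],"travel":[0,0,0],"jaw":1}]'
python3 - <<'E'
from h import *
goto([.5945,-.3018,.285],np.radians(85.3))
E
```

```text
time: 16.3
position: [0.5646, -0.2019, 0.2938]
tool_rot: [0.064, 1.572, -0.064]
ft_force: [0.4, -0.5, -3.4]
grip_width: 0.376
time: 17.1
position: [0.5962, -0.298, 0.2958]
tool_rot: [0.063, 1.569, -0.062]
ft_force: [0.2, 0.1, -4.6]
grip_width: 0.384
rot units [ 0.0266  0.0071 -0.0122]
world d mm [ -1.695   -3.8288 -10.7504] tool travel units (current axes) [ 0.0358 -0.0132 -0.0046]
t 17.1 pos [ 0.5962 -0.298   0.2958] F [ 0.2202  0.0723 -4.6118] w 0.3838362315809436 q [-0.0308  0.3748  0.6304  1.3083 -0.219   1.5266  2.0667]
```

```bash
python3 -m jog '[{"rot":[0,0,0],"travel":[0.06,-0.013,-0.004],"jaw":1},{"rot":[0,0,0],"travel":[0.1,0,0],"jaw":1},{"rot":[0,0,0],"travel":[0.05,0,0],"jaw":1},{"rot":[0,0,0],"travel":[0,0,0],"jaw":1},{"rot":[0,0,0],"travel":[0,0,0],"jaw":1},{"rot":[0,0,0],"travel":[0,0,0],"jaw":1}]'
python3 - <<'E'
from h import *
goto([.5945,-.3018,.285],np.radians(85.3))
a=ctrl.get_image('wrist')[:,:,::-1];cv2.imwrite('pics/w12.png',a)
im=ctrl.get_image('scene')[:,:,::-1];cv2.imwrite('pics/s12.png',cv2.resize(im[130:290,290:450],None,fx=3.6,fy=3.6,interpolation=cv2.INTER_CUBIC))
im=ctrl.get_image('top')[:,:,::-1];cv2.imwrite('pics/t12.png',im)
E
```

```text
time: 17.7
position: [0.5952, -0.3037, 0.2343]
tool_rot: [0.063, 1.567, -0.065]
ft_force: [-0.1, -0.1, -3.1]
grip_width: 0.381
rot units [0.007  0.0308 0.01  ]
world d mm [-0.7361  1.8698 50.7367] tool travel units (current axes) [-0.1691  0.0059 -0.0025]
t 17.7 pos [ 0.5952 -0.3037  0.2343] F [-0.0643 -0.103  -3.1177] w 0.38061500177086066 q [-0.0283  0.3944  0.6232  1.4072 -0.2296  1.4099  2.0837]
```

View pics/w12.png

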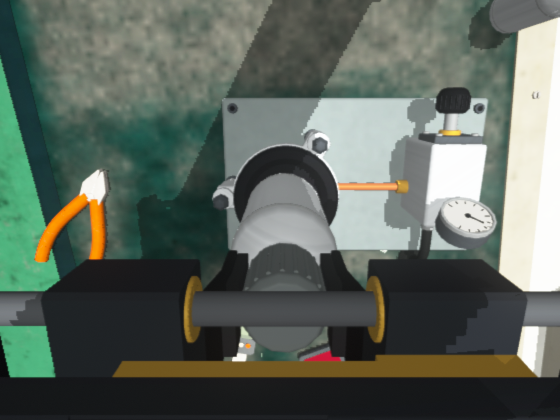

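View pics/s12.png

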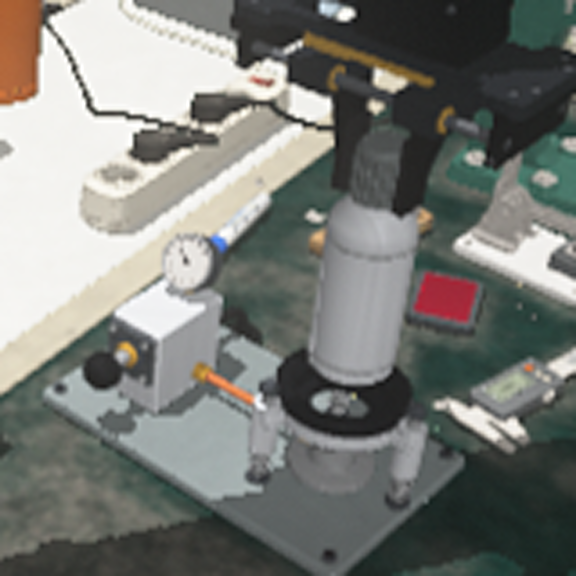

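```bash
python3 -m jog '[{"rot":[0,0,0],"travel":[0.03,0.003,0],"jaw":1},{"rot":[0,0,0],"travel":[0.03,0,0],"jaw":1},{"rot":[0,0,0],"travel":[0.015,0,0],"jaw":1},{"rot":[0,0,0],"travel":[0.01,0,0],"jaw":1},{"rot":[0,0,0],"travel":[0,0,0],"jaw":1},{"rot":[0,0,0],"travel":[0,0,0],"jaw":1}]'
python3 -m jog '[{"rot":[0,0,0],"travel":[0.01,0,0],"jaw":1},{"rot":[0,0,0],"travel":[0.01,0,0],"jaw":1},{"rot":[0,0,0],"travel":[0,0,0],"jaw":1},{"rot":[0,0,0],"travel":[0,0,0],"jaw":1}]'
```

```text
time: 18.45
position: [0.5945, -0.3026, 0.207]
tool_rot: [0.064, 1.57, -0.064]
ft_force: [0.5, -0.2, -3.7]
grip_width: 0.382
time: 18.85
position: [0.5944, -0.3024, 0.2009]
tool_rot: [0.064, 1.57, -0.064]
ft_force: [-0.1, -0.4, -4.1]
grip_width: 0.381
```

```bash
python3 -m jog '[{"rot":[0,0,0],"travel":[0.007,0,0],"jaw":1},{"rot":[0,0,0],"travel":[0.006,0,0],"jaw":1},{"rot":[0,0,0],"travel":[0,0,0],"jaw":1},{"rot":[0,0,0],"travel":[0,0,0],"jaw":1}]'
python3 -m jog '[{"rot":[0,0,0],"travel":[0.007,0,0],"jaw":1},{"rot":[0,0,0],"travel":[0.006,0,0],"jaw":1},{"rot":[0,0,0],"travel":[0,0,0],"jaw":1},{"rot":[0,0,0],"travel":[0,0,0],"jaw":1}]'
python3 - <<'E'
from h import *
goto([.5945,-.3018,.186],np.radians(85.3))
a=ctrl.get_image('wrist')[:,:,::-1];cv2.imwrite('pics/w13.png',a)
im=ctrl.get_image('scene')[:,:,::-1];cv2.imwrite('pics/s13.png',cv2.resize(im[130:290,290:450],None,fx=3.6,fy=3.6,interpolation=cv2.INTER_CUBIC))
E
```

```text
time: 19.25
position: [0.5948, -0.3026, 0.198]
tool_rot: [0.064, 1.568, -0.064]
ft_force: [-1.6, 0.2, 3.8]
grip_width: 0.381
time: 19.65
position: [0.5948, -0.3026, 0.194]
tool_rot: [0.064, 1.568, -0.064]
ft_force: [-0.7, 1.3, 6.5]
grip_width: 0.38
rot units [0.0026 0.0158 0.0019]
world d mm [-0.332   0.8276 -7.9811] tool travel units (current axes) [ 0.0266  0.0027 -0.0014]
t 19.65 pos [ 0.5948 -0.3026  0.194 ] F [-0.7345  1.2752  6.4905] w 0.38003746377921926 q [-0.0278  0.4137  0.615   1.4644 -0.2412  1.3382  2.0917]
```

View pics/w13.png

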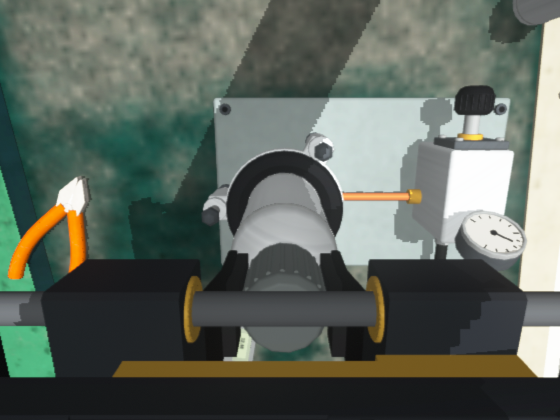

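View pics/s13.png

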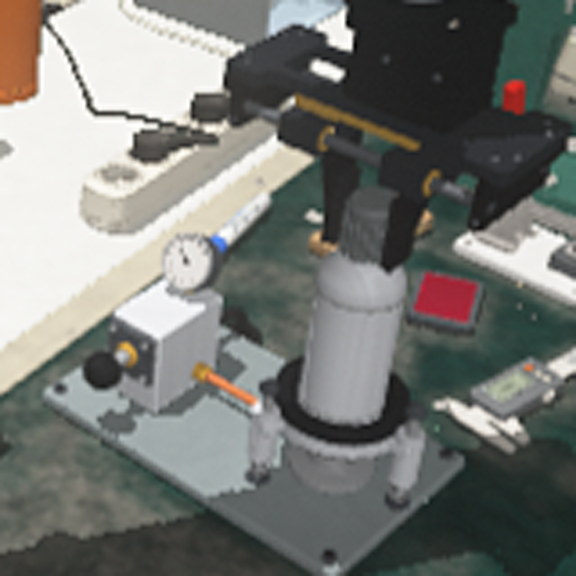

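```bash
python3 -m jog '[{"rot":[0,0,0],"travel":[0.008,0,0],"jaw":1},{"rot":[0,0,0],"travel":[0.008,0,0],"jaw":1},{"rot":[0,0,0],"travel":[0.008,0,0],"jaw":1},{"rot":[0,0,0],"travel":[0,0,0],"jaw":1},{"rot":[0,0,0],"travel":[0,0,0],"jaw":1}]' 55
python3 -m jog '[{"rot":[0,0,0],"travel":[0.006,0,0],"jaw":1},{"rot":[0,0,0],"travel":[0.004,0,0],"jaw":1},{"rot":[0,0,0],"travel":[0,0,0],"jaw":1},{"rot":[0,0,0],"travel":[0,0,0],"jaw":1}]'
```

```text
time: 20.25
position: [0.595, -0.3027, 0.1877]
tool_rot: [0.064, 1.568, -0.064]
ft_force: [-2.1, 1.6, 10.1]
grip_width: 0.382
time: 20.65
position: [0.5954, -0.3029, 0.1864]
tool_rot: [0.064, 1.566, -0.064]
ft_force: [-3.7, 1.7, 15.4]
grip_width: 0.382
```

```bash
python3 -m jog '[{"rot":[0,0,0],"travel":[0.005,0,0],"jaw":1},{"rot":[0,0,0],"travel":[0,0,0],"jaw":1},{"rot":[0,0,0],"travel":[0,0,0],"jaw":1},{"rot":[0,0,0],"travel":[0,0,0],"jaw":1}]'
python3 - <<'E'
from h import *
goto([.5945,-.3018,.186],np.radians(85.3))
a=ctrl.get_image('wrist')[:,:,::-1];cv2.imwrite('pics/w14.png',a)
im=ctrl.get_image('scene')[:,:,::-1];cv2.imwrite('pics/s14.png',cv2.resize(im[130:290,290:450],None,fx=3.6,fy=3.6,interpolation=cv2.INTER_CUBIC))
E
```

```text
time: 21.05
position: [0.5958, -0.303, 0.1864]
tool_rot: [0.064, 1.564, -0.064]
ft_force: [-5.4, 2.9, 21.3]
grip_width: 0.383
rot units [0.0052 0.0619 0.0026]
world d mm [-1.2699  1.2103 -0.3966] tool travel units (current axes) [ 0.0013  0.0037 -0.0046]
t 21.05 pos [ 0.5958 -0.303   0.1864] F [-5.4472  2.945  21.3033] w 0.38262116711130617 q [-0.0268  0.4174  0.6135  1.4752 -0.2455  1.3208  2.095 ]
```

View pics/s14.png

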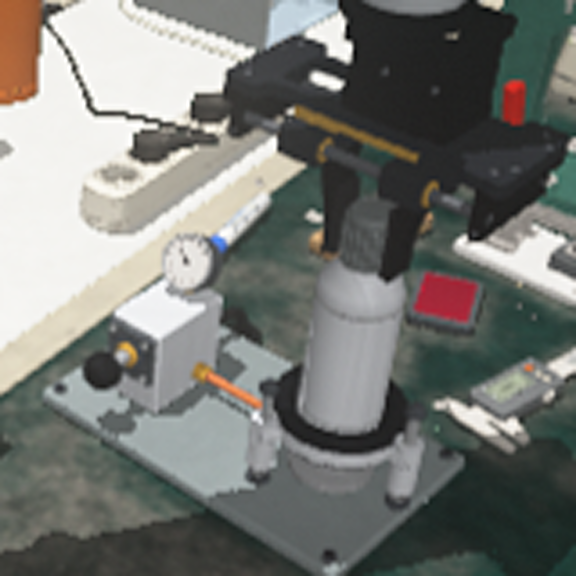

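View pics/w14.png

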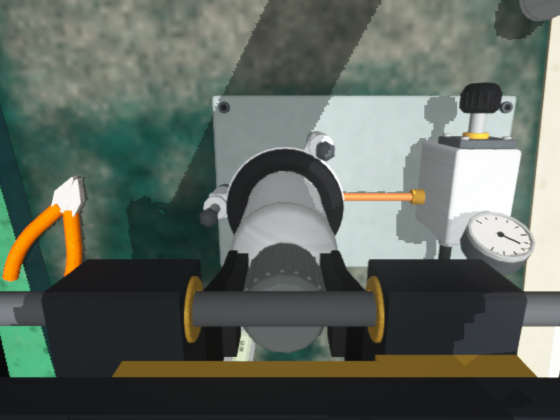

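```bash
python3 -m jog '[{"rot":[0,0,0],"travel":[0,0,0],"jaw":1},{"rot":[0,0,0],"travel":[0,0,0],"jaw":1},{"rot":[0,0,0],"travel":[0,0,0],"jaw":1},{"rot":[0,0,0],"travel":[0,0,0],"jaw":1},{"rot":[0,0,0],"travel":[0,0,0],"jaw":1}]' && python3 -c "
from bench import ctrl
print(ctrl.close_job())"
```

```text
time: 21.65
position: [0.5957, -0.303, 0.1864]
tool_rot: [0.064, 1.565, -0.064]
ft_force: [-4.5, 2.5, 20.3]
grip_width: 0.38
the job is handed in; nothing more can be done
None
```

I finished the job and handed it in at 21.7 s; the interface gives no verdict.

- **Valve:** With the cradle empty, I pulled the knob about 30 mm out to its stop. A further pull only raised the force to 9 N, with no movement. I then pushed it home to its stop in the same way, and later pictures show it home.
- **Flask:** I took the large flask by its cap and set it in the ring. First contact came with the foot at about 69 mm, where the seat was expected at about 70 mm.
- **Pressing down:** I pressed until the tool stopped moving at z = 0.1864, about 13 mm below first contact. The last reading was a steady 20 N upward on the tool, with the gripper still closed on the cap at its 55 N setting.
- **Final state:** The last pictures show the flask upright in the ring and the tool tilted only about 0.3°. I did not touch the mug or the alcohol bottle. I last saw the bottle and the mug in place after lifting the flask. I did not check either in a picture at the very end.

**Disagreements:** My first wrist-camera positions, taken while the arm was still settling, were about 6–8 mm off the fixed cameras in y. Settled readings agreed to about 1–3 mm. My rough reading of the ring in the scene camera was about 4 mm off in x and 8 mm in y, so I used the top and wrist values.

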